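Fold out the clamp crank and wind the jaw onto a glass bottle

TASK

Grip the amber glass bottle in the crank clamp: first fold the crank's handle out until it stands fully upright, then wind the crank clockwise with it until the jaw has pushed the bottle home into the V stop and holds it snugly, with about 15 N. It is glass, so never squeeze it with more than 25 N, do not touch it with the robot, and leave the other things alone. Let go with the handle left standing up.

Things in the scene. Friction and masses are not known exactly. Their poses are not given: they have to be found in the camera images.
- clamp_base: fixed crank clamp: aluminium base plate 110 x 360 x 12 mm with a grey gearbox (90 x 100 mm, top 67 mm above the bench) near one end. Origin on the bench under the crank's vertical axis, the middle of the gearbox; +y runs along the plate from gearbox past the jaw to the V stop, +z up. Plate from y = -70 to +290 mm.
- jaw_front (a point): middle of the front of the grey jaw carriage (105 mm wide, top 59 mm above the bench), 38 mm above the bench. It slides along the base's +y by 20 mm per rad of crank. Ahead of it a flat rubber-faced pad (72 mm wide, 18 to 54 mm above the bench) on a spring of 2.5 N/mm; its unloaded face is 16 mm ahead of this point. With the bottle trapped, squeeze grows 50 N per rad of crank.
- stop_middle (a point): point on top of the base plate, 175 mm along +y from the crank axis. The aluminium V stop (top 68 mm above the bench) is adjustable: pushed home in it, the bottle's centre stands anywhere from 10 mm before to 10 mm beyond this point; where is found only by feel.
- crank (a joint): crank angle (rad), starts at 0 to 1, grows clockwise seen from above, closing the jaw; end stop 4.8. Arm direction in the base's frame: -0.2 - crank, counter-clockwise from +x. Dry friction 0.36 N m (6 N at the handle); stays where left. Each N of squeeze adds 0.33 N at the handle: 15 N of squeeze feels like 11 N. Above 18 N of squeeze it creeps back when let go.
- fold_handle (a joint): folding angle of the handle on the crank arm (rad): 0 = folded flat, pointing square to the arm on its counter-clockwise (trailing) side; 1.57 = upright; stop at 1.60, so pushing it clockwise keeps it up and pushing it back folds it. Dry friction 0.12 N m (about 2 N at the ball); it stays where it is left.
- handle_hinge (a point): hinge pin of the handle, at the outer end of the crank arm, 60 mm from the crank axis, 103 mm above the bench. The pin is level and points along the arm (radially). The steel arm is 18 mm wide, its top 90 mm above the bench; two hinge cheeks (26 mm over both, top 110 mm) stand beside the pin; a rest 12 mm wide runs 38 mm from the pin under the folded handle.
- handle_ball (a point): centre of the grey ball, 22 mm in diameter, at the free end of the handle, 56 mm from the hinge pin (103 mm above the bench when folded, with 30 mm free below and beside it; 159 mm when upright). Ball and the 13 mm grey sleeve below it spin freely about the handle's own axis, so a gripper may hold the ball without turning with the crank.
- bottle: brown glass bottle with black cap, 52 mm in diameter, 98 mm tall, 0.15 kg, standing loose on the base plate between jaw and V stop. Origin at the centre of its underside, 12 mm above the bench.
- vial_a: small glass vial 21 x 21 x 47 mm standing beside the clamp; bystander, origin at its underside.
- tape_a: tape roll 72 mm across, 18 mm high, lying beside the clamp; bystander, origin at its underside.
- conical_flask: conical flask 61 x 61 x 107 mm, to the left; bystander, origin at its underside.
- countdown_timer: white countdown timer 58 x 66 x 16 mm, to the left; bystander, origin at its underside.
- bulb: rubber pipette bulb 51 x 81 x 52 mm, lying to the left; bystander, origin at its underside.
- black_marker: black marker pen 14 x 138 x 16 mm, lying to the left near the bench's front; bystander, origin at its underside.
There are look-alikes about, which are no part of the job. What is shaped like the bottle but purple is not meant.

How it is judged:
On the way, in this order (a step that is already met when the one before it is completed fails the run):
1. the handle stands upright on the crank arm (value of joint fold_handle above 1.45 rad), for 0.2 s.
2. the jaw grips the bottle (contact force between clamp_base and bottle above 9 N and value of joint fold_handle above 1.4 rad), for 0.2 s.
At the end, for the whole second after the job is handed in: the clamp holds the upright bottle (tilt under 0.08 rad) at rest with 9 to 25 N, and the handle still stands up (over 1.4 rad) (all of step 2 and contact force between clamp_base and bottle below 25 N and angle between bottle's own z axis and vertical below 0.08 rad and linear speed of bottle below 0.01 m/s); the robot touches nothing.
It fails at once if the bottle was squeezed with more than 25 N (contact force between clamp_base and bottle above 25 N).
It fails at once if the crank was turned before the handle was unfolded (value of joint fold_handle below 1 rad and distance of handle_hinge from where it was at the start of the episode above 0.015 m).
It fails at once if the robot touched the bottle (contact force between any of the fingers, the arm and bottle above 1 N).
It fails at once if the bottle was tipped (angle between bottle's own z axis and vertical above 0.3 rad).
It fails at once if a bystander was disturbed (distance of any of vial_a, tape_a, conical_flask, countdown_timer, bulb, black_marker from where it was at the start of the episode above 0.02 m).
It also fails if it takes over 62 s, if anything falls off the work surface, if the arm or the gripper's body presses on something with over 40 N, if the wrist force passes 120 N, or if a joint passes its speed limit or range.

ROBOT

A 7-joint arm with a two-finger parallel gripper is mounted at the origin on a cart in front of the work surface, level with it; the furniture and walls round the work are solid. World frame = base frame: x ahead of the robot, y to its left, z up, the work surface at z = 0. Lengths are in m, angles in rad, forces in N, time in s.
With the tool pointing down it reaches from about 0.4 to 0.85 m from the base axis. Payload 10.4 kg.
Tool frame: the origin (TCP) lies at the very end of the fingers, on their centre line; the grasp point (between the pads) lies 19 mm behind it; z points along the fingers, y is the line along which they close (so a half turn about z gives the same grasp; the last joint's range is limited). The gripper opens to 87 mm and grips with 3 to 60 N. Pads are 19 mm wide; open, the fingers measure 117 mm over their backs; the gripper's body (75 mm by 190 mm) begins 51 mm behind the grasp point.
Start: joints at [1.129, 0.332, -0.065, 1.46, 0.022, 1.35, -0.088], TCP at [0.254, -0.571, 0.223] pointing down, gripper open.
Joint ranges: [-2.6, 2.6], [-0.5, 2.12], [-1.47, 1.34], [0.16, 2.42], [-1.27, 4.41], [0.06, 2.06], [-2.6, 2.6]. Speed limits (rad/s): [2.22, 2.22, 2.79, 2.79, 3.14, 3.14, 3.14].

INTERFACE

Orientations are given as a unit quaternion [x, y, z, w].
In Python, from bench import r gives the robot as it stands.
- The arm moves only by the tool jog_arm, called after ">>>" as name(argument=value, ...) on one line, values as JSON. Schema: {"type":"object","properties":{"motion":{"type":"array","items":{"type":"object","properties":{"x":{"type":"number"},"y":{"type":"number"},"z":{"type":"number"},"turn":{"type":"number"},"finger_gap":{"type":"number"}},"additionalProperties":false,"required":["finger_gap"]},"minItems":1,"maxItems":12},"grip_force":{"type":"number"},"only":{"type":"string"},"quiet":{"type":"boolean"},"lines":{"type":"string"}},"required":["motion"],"additionalProperties":false}. motion is a list of rows, 1 to 12 of them, each an object with the fields x, y, z (the shift in m), turn (a turn about the tool's z in rad), finger_gap (the finger opening in m); a field left out counts as zero (the opening has to be given); each row is the pose to reach, as a shift and turn from the pose commanded when the call began, along the tool's axes at that moment; what a row does not reach only later rows make up. A row lasts 1/10 s, in which the tool goes at most 0.05 m and 0.15 rad, less where a joint would pass 70% of its speed; a pose out of reach is approached as far as the arm can. The fingers move at their own pace and stop on an object; grip_force is the grip in N (left out, the last holds). Time passes only in rows, so rows that do not move let the fingers close. The tool returns the time, the measured TCP pose, the force, the opening and the grip force at its end. only (a regular expression) keeps the lines of the reply that match it, lines (a string "A,B") keeps lines A to B, and quiet returns only ok. Input that does not fit is refused with a message, and nothing moves.
- r.read_state(): the state, without advancing time (a new reading comes with each control period).
- r.camera(name): name is "scene" or "top"; returns a dict with "img" (384x512x3 uint8, red, green, blue), "fx", "fy", "cx", "cy" (pixels), "pose" (4x4, takes a point from camera to world coordinates). Camera axes: x right, y down, z forward; pixel columns grow to the right and rows downward; lengths in m; the calibration is good to about 2 mm. A picture is of the moment at which its call begins. There is no depth.
- r.close_job(): hands the job in; it is judged then, once.
Trained networks look in the newest picture that a camera, given by its name, has taken for a name from the list of things; names that differ only in an ending like _2 or _b are one class to them, and where a whole thing is asked for, a point or a joint stands for the part that bears it (a point fixed in the world has none). Each returns a list of dicts, best first, with "p" (0 to 1); they miss things now and then, are a little off and sometimes report something else, mostly with a low value. They report only what shows in the picture. A call takes as long as a camera call. They do not tell look-alikes from the thing itself.
- r.recognise(camera, label): "position" ([column, row] as shares, 0 to 1, of the picture: columns of its width, rows of its height, amid what is visible of it).
- r.regions_of(camera, label): "pixels" (384x512 bool, what is visible of it) and "position" ([column, row] as shares, 0 to 1, of the picture: columns of its width, rows of its height, amid what is visible of it).
The state is a dict: "time": time; "joint_positions": joint angles; "joint_vel": joint speeds; "joint_torque": joint torques, N m; "ee_pos": TCP position; "eef_rot": TCP orientation; "ft_force": force on the tool from outside, world axes, zero at the start; "torque": the same for the moment, N m; "width": finger opening in m; "grip_force": force on a finger pad.
Only numpy, scipy, OpenCV 4.12 (cv2) and the standard library are available. Lean on these libraries where they do the work, as an engineer would, in place of code of your own. Each camera call takes 0.05 s, during which the arm holds its last target. There are 200 camera calls.

## Working session

There is one attempt and no reset: what is moved stays moved. The work goes in short steps, Python scripts to look and compute and a tool call to move; the robot and the scene stay as the last step left them, time stands still between calls to the robot, and variables do not carry over. Pictures are saved under pics/ and viewed, at most 10 in all, crops included, and the job is handed in when it is done.

```bash
ls; mkdir -p pics
```

Create h.py:
```python
import numpy as np, cv2
from bench import r
def ray(c,u,v):
    P=np.array(c["pose"]); d=P[:3,:3]@np.array([(u-c["cx"])/c["fx"],(v-c["cy"])/c["fy"],1]); return P[:3,3],d
def at(c,u,v,z):
    o,d=ray(c,u,v); return o+d*(z-o[2])/d[2]
def proj(c,p):
    P=np.array(c["pose"]); q=P[:3,:3].T@(np.array(p)-P[:3,3]); return np.array([c["fx"]*q[0]/q[2]+c["cx"],c["fy"]*q[1]/q[2]+c["cy"]])
def save(c,n,box=None,s=1):
    im=c["img"][:,:,::-1]
    if box: im=im[box[1]:box[3],box[0]:box[2]]
    cv2.imwrite(n,cv2.resize(im,None,fx=s,fy=s,interpolation=cv2.INTER_CUBIC))
```

Run:
```python
from h import *
np.set_printoptions(precision=3,suppress=True)
s=r.read_state(); print(s["time"],s["ee_pos"],s["eef_rot"])
cs={}
for n in("top","scene"):
    c=cs[n]=r.camera(n); print(n,c["fx"],np.array(c["pose"]))
    for l in("bottle","handle_ball","handle_hinge","jaw_front","clamp_base","vial_a","tape_a"):
        print(l,[(np.array(d["position"])*[512,384],round(d["p"],2)) for d in r.recognise(n,l)])
im=np.vstack([cs["top"]["img"],cs["scene"]["img"]])[:,:,::-1]
cv2.imwrite("pics/a.png",cv2.resize(im,None,fx=.78,fy=.78))
save(cs["top"],"pics/top.png",None,1.5); save(cs["scene"],"pics/scene.png",None,1.5)
```

```text
pics
0.0 [ 0.254 -0.571  0.222] [ 0.978  0.208 -0.    -0.001]
top 355.0756686521071 [[ 0.086 -0.971  0.222  0.295]
 [-0.996 -0.083  0.023  0.243]
 [-0.004 -0.224 -0.975  1.112]
 [ 0.     0.     0.     1.   ]]
bottle [(array([230.195, 191.693]), 0.74), (array([291.021, 206.899]), 0.57), (array([314.419, 171.686]), 0.47)]
handle_ball []
handle_hinge [(array([354.406, 192.307]), 0.77), (array([317.286, 208.205]), 0.59)]
jaw_front [(array([313.907, 209.818]), 0.95)]
clamp_base [(array([317.696, 209.203]), 0.96)]
vial_a [(array([311.194, 173.184]), 0.29)]
tape_a [(array([316.877, 174.298]), 0.73)]
scene 384.4749007538748 [[-0.749 -0.492  0.444  0.12 ]
 [-0.662  0.573 -0.483  0.683]
 [-0.016 -0.656 -0.755  0.758]
 [ 0.     0.     0.     1.   ]]
bottle [(array([223.181, 223.104]), 0.87), (array([286.618, 174.682]), 0.59)]
handle_ball [(array([162.509, 250.79 ]), 0.58), (array([303.923, 114.509]), 0.55)]
handle_hinge [(array([318.413, 119.693]), 0.78)]
jaw_front [(array([308.019, 172.685]), 0.97)]
clamp_base [(array([303.514, 166.618]), 0.7)]
vial_a []
tape_a [(array([267.52 , 157.286]), 0.67), (array([285.082, 175.603]), 0.39)]
```

View pics/top.png

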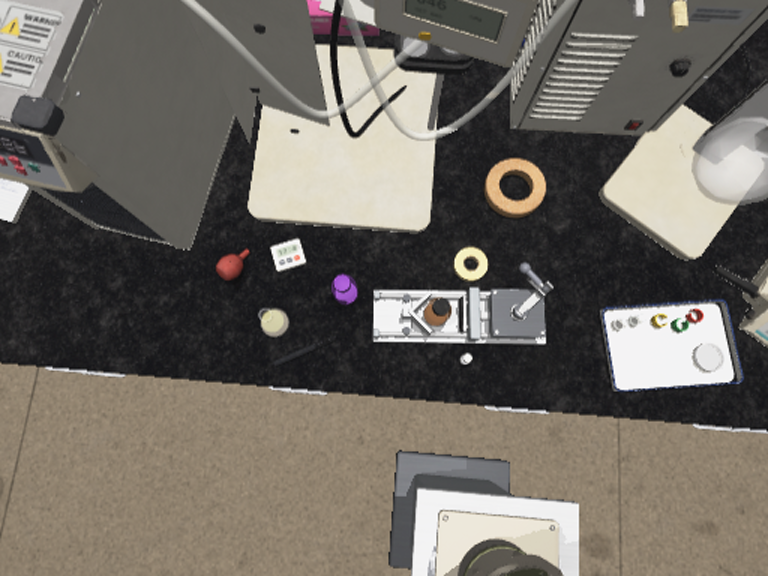

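View pics/scene.png

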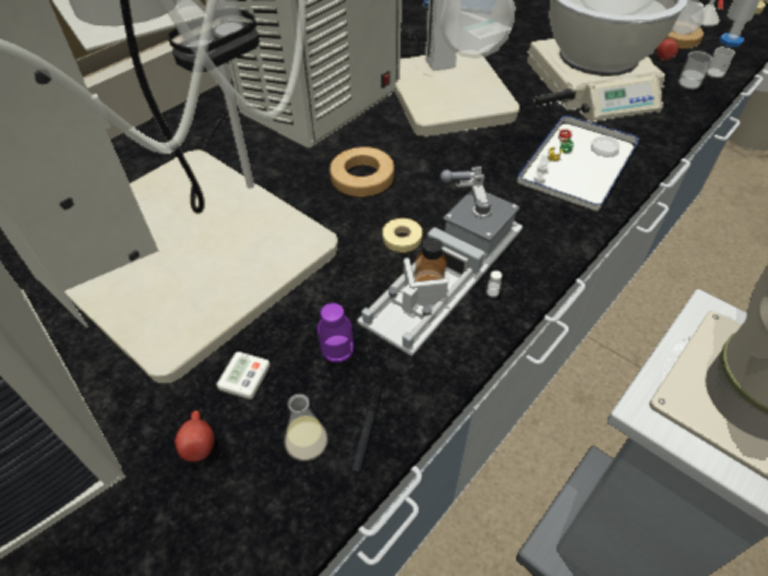

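The top view shows the clamp at about (248..364, 193..229) in native pixels. Bottle candidates are the amber one at (291,207), inside the clamp, and a purple look-alike at (230,192). I choose the amber one. The crank hub is near (346,208), the hinge near (363,191) and the folded ball near (350,178). Next is a close crop of both views.

Run:
```python
from h import *
a=r.camera("top"); b=r.camera("scene")
A=cv2.resize(a["img"][160:250,235:385],None,fx=5.2,fy=5.2,interpolation=cv2.INTER_CUBIC)
B=cv2.resize(b["img"][100:240,230:360],None,fx=4.2,fy=4.2,interpolation=cv2.INTER_CUBIC)
cv2.imwrite("pics/c1.png",A[:,:,::-1]);cv2.imwrite("pics/c2.png",B[:,:,::-1]);print(A.shape,B.shape)
```

```text
(468, 780, 3) (588, 546, 3)
```

View pics/c1.png

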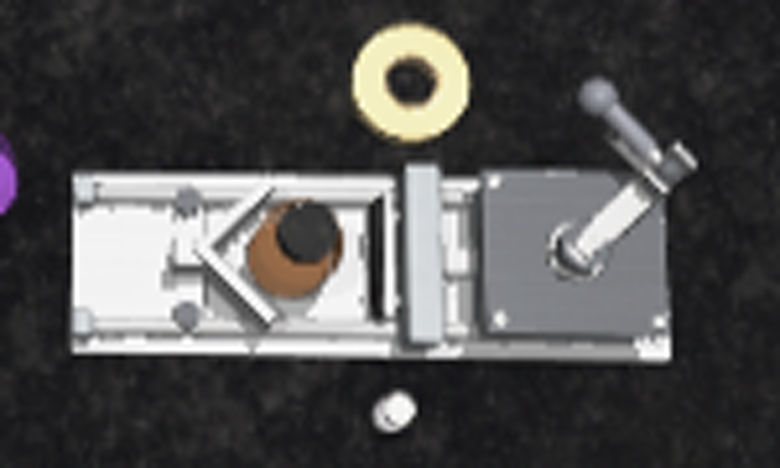

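View pics/c2.png

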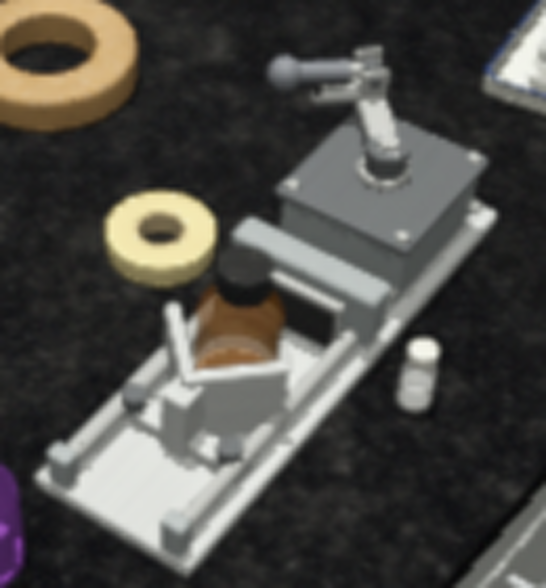

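Create fit.py:
```python
from h import *
from scipy.optimize import least_squares
np.set_printoptions(precision=4,suppress=True)
a=r.camera("top"); b=r.camera("scene")
T=lambda u,v:np.array([235+(u+.5)/5.2-.5,160+(v+.5)/5.2-.5]); S=lambda u,v:np.array([230+(u+.5)/4.2-.5,100+(v+.5)/4.2-.5])
G=[(45,50),(45,-50),(-45,-50),(-45,50)]
ob=[(a,T(73,172),(55,290,12)),(a,T(73,355),(-55,290,12)),(a,T(670,360),(-55,-70,12)),(b,S(40,478),(55,290,12)),(b,S(187,572),(-55,290,12))]
ob+=[(a,T(*p),(*g,67)) for p,g in zip([(483,172),(665,170),(668,332),(483,337)],G)]
ob+=[(b,S(*p),(*g,67)) for p,g in zip([(280,190),(360,118),(487,158),(405,250)],G)]
def W(q,p): 
    c,s=np.cos(q[2]),np.sin(q[2]); p=np.array(p)/1000.; return np.array([q[0]+c*p[0]-s*p[1],q[1]+s*p[0]+c*p[1],p[2]])
def ball(cr,z=103):
    t=-.2-cr; return (60*np.cos(t)-56*np.sin(t),60*np.sin(t)+56*np.cos(t),z)
def res(q): return np.concatenate([proj(c,W(q,p))-o for c,o,p in ob]+[proj(a,W(q,ball(q[3])))-T(598,97),proj(b,W(q,ball(q[3])))-S(284,71)])
f=least_squares(res,[.55,0,0,.6],loss="soft_l1"); q=f.x
print(q); print(res(q).reshape(-1,2))
t=-.2-q[3]
print("axis",W(q,(0,0,0)),"ball",W(q,ball(q[3])),"hinge",W(q,(60*np.cos(t),60*np.sin(t),103)))
# two-ray ball
o1,d1=ray(a,*T(598,97));o2,d2=ray(b,*S(284,71)); k=np.linalg.lstsq(np.c_[d1,-d2],o2-o1,rcond=None)[0]; print("tri",o1+k[0]*d1,o2+k[1]*d2)
for n,c,uv,z in(("vial",a,T(394,412),40),("cap",a,T(307,230),110),("tape",a,T(410,83),18),("jawtopfront L",a,T(405,170),59)): print(n,at(c,*uv,z/1000))
s=r.read_state(); print(s["ee_pos"],s["eef_rot"],s["time"])
```

```bash
python3 fit.py
```

```text
[ 0.5047 -0.0131  0.0765  0.663 ]
[[-0.8067  0.0109]
 [-1.2324 -0.5821]
 [ 0.1796 -0.477 ]
 [-0.4041 -0.1527]
 [ 1.4832 -0.4174]
 [-0.2596 -0.0281]
 [-1.9901  0.6416]
 [-0.7713 -0.7557]
 [ 0.897  -2.0252]
 [ 0.6715 -0.1616]
 [ 1.0994 -2.5858]
 [-0.2376  0.4733]
 [ 0.6027 -0.48  ]
 [-0.1551 -0.2571]
 [ 1.1384  0.8811]]
axis [ 0.5047 -0.0131  0.    ] ball [ 0.5867 -0.016   0.103 ] hinge [ 0.5471 -0.0555  0.103 ]
tri [ 0.5852 -0.0158  0.1055] [ 0.5891 -0.0137  0.1061]
vial [0.4059 0.0799 0.04  ]
cap [0.4944 0.1432 0.11  ]
tape [0.6096 0.0766 0.018 ]
jawtopfront L [0.5449 0.0833 0.059 ]
[ 0.2542 -0.571   0.2226] [0.9782 0.2079 0.     0.    ] 1.0
```

Create d.py:
```python
import sys
from h import *
from scipy.spatial.transform import Rotation as R
np.set_printoptions(precision=4,suppress=True)
s=r.read_state(); M=R.from_quat(s["eef_rot"])
def delta(p): return M.inv().apply(np.array(p)-s["ee_pos"])
if __name__=="__main__":
    print("t",s["time"],"ee",s["ee_pos"],"f",s["ft_force"],"y ang",np.arctan2(*M.as_matrix()[1::-1,1]),"w",s["width"],s["grip_force"])
    for a in sys.argv[1:]: print(a,delta(list(map(float,a.split(",")))))
```

```bash
python3 d.py .587,-.015,.2
```

```text
t 1.0 ee [ 0.2542 -0.571   0.2226] f [-0.089  -0.1703  0.7288] y ang -1.151995619413175 w 0.08712340817907553 0.0
.587,-.015,.2 [ 0.5301 -0.3726  0.0225]
```

>>> jog_arm(motion=[{"x":0.05, "y":-0.03, "turn":-0.1, "finger_gap":0.05}, {"x":0.1, "y":-0.06, "turn":-0.2, "finger_gap":0.05}, {"x":0.15, "y":-0.1, "turn":-0.3, "finger_gap":0.05}, {"x":0.19, "y":-0.13, "turn":-0.366, "finger_gap":0.05}, {"x":0.23, "y":-0.16, "turn":-0.366, "finger_gap":0.05}, {"x":0.27, "y":-0.19, "turn":-0.366, "finger_gap":0.05}, {"x":0.31, "y":-0.22, "turn":-0.366, "finger_gap":0.05}, {"x":0.35, "y":-0.25, "turn":-0.366, "finger_gap":0.05}, {"x":0.39, "y":-0.28, "turn":-0.366, "finger_gap":0.05}, {"x":0.43, "y":-0.3, "turn":-0.366, "finger_gap":0.05}, {"x":0.46, "y":-0.32, "turn":-0.366, "finger_gap":0.05}, {"x":0.46, "y":-0.32, "turn":-0.366, "finger_gap":0.05}], grip_force=20)

```text
time: 2.2
ee_pos: [0.5464, -0.0851, 0.2228]
eef_rot: [0.923, 0.386, 0.001, -0.001]
ft_force: [-0.1, -0.7, -0.4]
width: 0.0499
grip_force: 0.0
```

```bash
python3 d.py .587,-.015,.2 .587,-.015,.14
```

```text
t 2.2 ee [ 0.5464 -0.0851  0.2228] f [-0.138  -0.695  -0.3972] y ang -0.7784563071511623 w 0.04992645615314362 0.0
.587,-.015,.2 [ 0.0783 -0.0203  0.023 ]
.587,-.015,.14 [ 0.0782 -0.0203  0.083 ]
```

>>> jog_arm(motion=[{"x":0.03, "y":-0.01, "finger_gap":0.05}, {"x":0.06, "y":-0.02, "finger_gap":0.05}, {"x":0.078, "y":-0.02, "finger_gap":0.05}, {"x":0.078, "y":-0.02, "z":0.03, "finger_gap":0.05}, {"x":0.078, "y":-0.02, "z":0.06, "finger_gap":0.05}, {"x":0.078, "y":-0.02, "z":0.06, "finger_gap":0.05}])

```text
time: 2.8
ee_pos: [0.583, -0.0229, 0.1587]
eef_rot: [0.924, 0.382, -0.003, -0.001]
ft_force: [0.2, 0.1, -0.3]
width: 0.0499
grip_force: 0.0
```

```bash
python3 d.py .587,-.015,.087
```

Run:
```python
from h import *
c=r.camera("scene"); save(c,"pics/e.png",(240,30,400,180),4)
```

```text
t 2.8 ee [ 0.583  -0.0229  0.1587] f [ 0.1644  0.071  -0.3165] y ang -0.7862388394692472 w 0.04988133672133481 0.0
.587,-.015,.087 [ 0.0088 -0.0025  0.0717]
```

View pics/e.png

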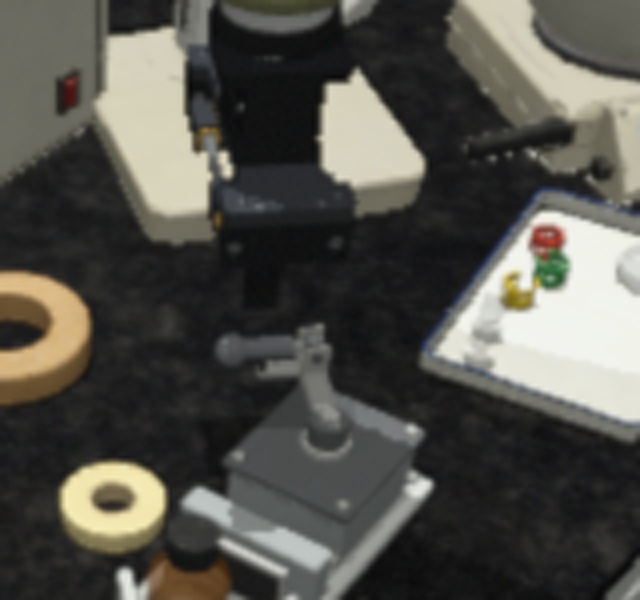

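The crop shows the fingers at about (262,300), above and behind the ball at (232,347), with the path clear. I let the arm settle, then go down.

>>> jog_arm(motion=[{"x":0.004, "y":-0.001, "finger_gap":0.05}, {"x":0.008, "y":-0.002, "finger_gap":0.05}, {"x":0.008, "y":-0.002, "finger_gap":0.05}])

```text
time: 3.15
ee_pos: [0.5906, -0.0144, 0.1641]
eef_rot: [0.924, 0.383, 0.001, 0.0]
ft_force: [-0.1, -0.5, 0.9]
width: 0.0498
grip_force: 0.0
```

Run:
```python
from d import *
c=r.camera("scene"); 
for p in (s["ee_pos"],[.587,-.016,.104]):print(proj(c,p),(proj(c,p)-[240,30])*4)
```

```bash
python3 d.py .587,-.015,.087
```

```text
[298.5487  98.1525] [234.1949 272.6101]
[298.3222 117.0579] [233.2889 348.2317]
t 3.2 ee [ 0.5903 -0.0147  0.1637] f [ 0.0615  0.3628 -0.4416] y ang -0.7853683230161477 w 0.05008313514666018 0.0
.587,-.015,.087 [-0.0026 -0.0022  0.0767]
```

>>> jog_arm(motion=[{"x":-0.003, "y":-0.002, "z":0.025, "finger_gap":0.05}, {"x":-0.003, "y":-0.002, "z":0.05, "finger_gap":0.05}, {"x":-0.003, "y":-0.002, "z":0.077, "finger_gap":0.05}, {"x":-0.003, "y":-0.002, "z":0.077, "finger_gap":0.05}, {"x":-0.003, "y":-0.002, "z":0.077, "finger_gap":0.02}, {"x":-0.003, "y":-0.002, "z":0.077, "finger_gap":0.01}, {"x":-0.003, "y":-0.002, "z":0.077, "finger_gap":0.01}, {"x":-0.003, "y":-0.002, "z":0.077, "finger_gap":0.01}, {"x":-0.003, "y":-0.002, "z":0.077, "finger_gap":0.01}], grip_force=20)

```text
time: 4.1
ee_pos: [0.586, -0.0153, 0.0861]
eef_rot: [0.924, 0.383, 0.0, -0.0]
ft_force: [-1.6, 2.8, 2.5]
width: 0.0205
grip_force: 20.0
```

```bash
python3 d.py .587,-.015,.087
```

Run:
```python
from h import *
c=r.camera("scene"); save(c,"pics/g.png",(260,50,360,150),5)
```

```text
t 4.1 ee [ 0.586  -0.0153  0.0861] f [-1.6417  2.8345  2.5113] y ang -0.785609514997859 w 0.020452888769055818 19.989329671952873
.587,-.015,.087 [ 0.001   0.0005 -0.0009]
```

View pics/g.png

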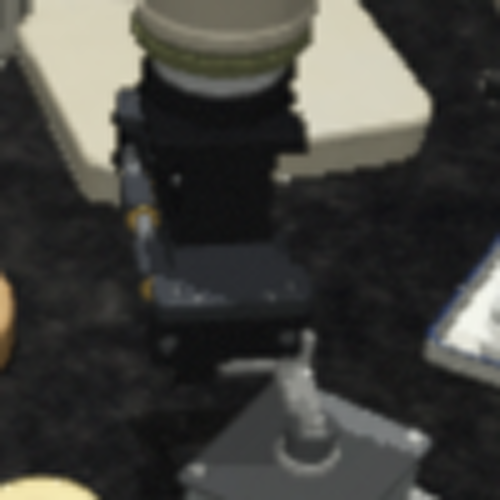

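>>> jog_arm(motion=[{"x":-0.0003, "z":-0.0056, "finger_gap":0.01}, {"x":-0.001, "z":-0.011, "finger_gap":0.01}, {"x":-0.0025, "z":-0.0165, "finger_gap":0.01}, {"x":-0.0044, "z":-0.0218, "finger_gap":0.01}, {"x":-0.007, "z":-0.027, "finger_gap":0.01}, {"x":-0.0098, "z":-0.0316, "finger_gap":0.01}, {"x":-0.0135, "z":-0.036, "finger_gap":0.01}, {"x":-0.017, "z":-0.0402, "finger_gap":0.01}, {"x":-0.0212, "z":-0.0439, "finger_gap":0.01}, {"x":-0.0257, "z":-0.0471, "finger_gap":0.01}, {"x":-0.0257, "z":-0.0471, "finger_gap":0.01}])

```text
time: 5.25
ee_pos: [0.5679, -0.0346, 0.1335]
eef_rot: [0.924, 0.382, 0.0, 0.0]
ft_force: [-1.1, 4.4, 3.1]
width: 0.0204
grip_force: 20.0
```

```bash
python3 d.py .587,-.015,.087
```

```text
t 5.25 ee [ 0.5679 -0.0346  0.1335] f [-1.0656  4.4351  3.0696] y ang -0.7866384441027384 w 0.020409087833727135 20.000301003456116
.587,-.015,.087 [ 0.0273 -0.0005  0.0466]
```

>>> jog_arm(motion=[{"x":-0.0046, "z":-0.0028, "finger_gap":0.01}, {"x":-0.01, "z":-0.0051, "finger_gap":0.01}, {"x":-0.0153, "z":-0.0069, "finger_gap":0.01}, {"x":-0.0208, "z":-0.0081, "finger_gap":0.01}, {"x":-0.0263, "z":-0.0088, "finger_gap":0.01}, {"x":-0.032, "z":-0.0089, "finger_gap":0.01}, {"x":-0.032, "z":-0.0089, "finger_gap":0.01}, {"x":-0.032, "z":-0.0089, "finger_gap":0.01}])

```text
time: 6.05
ee_pos: [0.545, -0.0574, 0.1413]
eef_rot: [0.924, 0.382, -0.0, 0.0]
ft_force: [0.0, -1.0, 0.1]
width: 0.0103
grip_force: 0.0
```

```bash
python3 d.py .5471,-.0555,.142
```

Run:
```python
from h import *
c=r.camera("scene"); save(c,"pics/i.png",(260,40,360,140),5)
```

```text
t 6.05 ee [ 0.545  -0.0574  0.1413] f [ 0.0018 -1.0039  0.1166] y ang -0.7869225908754969 w 0.010279422222896073 0.0
.5471,-.0555,.142 [ 0.0029  0.0001 -0.0007]
```

View pics/i.png

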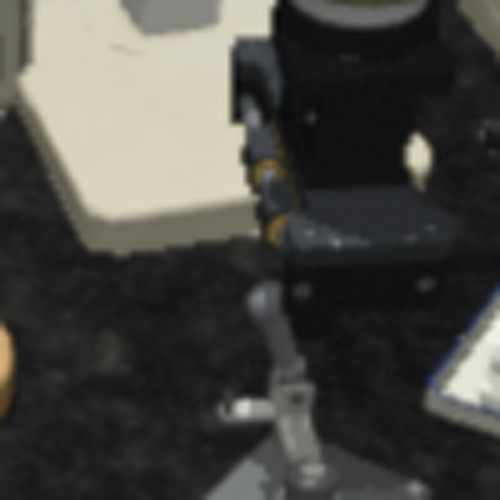

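The handle stands partly up, with the ball at crop (263,298). It slipped out of the pads. I work out its angle and regrip it centred.

Run:
```python
from d import *
from scipy.optimize import minimize_scalar
c=r.camera("scene"); obs=np.array([260+263.5/5-.5,40+298.5/5-.5])
H=np.array([.5471,-.0555,.103]); u=np.array([.707,.707,0]); 
B=lambda f:H+.056*(np.cos(f)*u+np.sin(f)*np.array([0,0,1]))
m=minimize_scalar(lambda f:np.sum((proj(c,B(f))-obs)**2),bounds=(.8,1.6),method="bounded"); print(m.x,m.fun,B(m.x))
print(obs,proj(c,H),delta(B(m.x)-[0,0,.019]))
print([(np.array(d["position"])*[512,384],d["p"]) for d in r.recognise("scene","handle_ball")])
```

```text
1.1688059149115808 3.2369901300586523 [ 0.5626 -0.04    0.1545]
[312.2  99.2] [318.9455 116.3477] [0.0244 0.0003 0.0058]
[]
```

>>> jog_arm(motion=[{"finger_gap":0.045}, {"finger_gap":0.045}, {"finger_gap":0.045}, {"x":0.01, "z":0.003, "finger_gap":0.045}, {"x":0.02, "z":0.005, "finger_gap":0.045}, {"x":0.026, "z":0.005, "finger_gap":0.045}, {"x":0.026, "z":0.005, "finger_gap":0.045}, {"x":0.026, "z":0.005, "finger_gap":0.01}, {"x":0.026, "z":0.005, "finger_gap":0.01}, {"x":0.026, "z":0.005, "finger_gap":0.01}, {"x":0.026, "z":0.005, "finger_gap":0.01}], grip_force=30)

```text
time: 7.3
ee_pos: [0.5635, -0.0386, 0.1366]
eef_rot: [0.924, 0.382, 0.0, 0.0]
ft_force: [0.2, -0.1, -0.0]
width: 0.0209
grip_force: 15.4
```

```bash
python3 d.py
```

```text
t 7.3 ee [ 0.5635 -0.0386  0.1366] f [ 0.1522 -0.12   -0.0227] y ang -0.786400412274134 w 0.020936756320014772 15.35771219059825
```

>>> jog_arm(motion=[{"finger_gap":0.01}, {"finger_gap":0.01}, {"x":-0.0035, "z":-0.0015, "finger_gap":0.01}, {"x":-0.007, "z":-0.0025, "finger_gap":0.01}, {"x":-0.011, "z":-0.0035, "finger_gap":0.01}, {"x":-0.015, "z":-0.004, "finger_gap":0.01}, {"x":-0.018, "z":-0.0043, "finger_gap":0.01}, {"x":-0.018, "z":-0.0043, "finger_gap":0.01}])

```text
time: 8.1
ee_pos: [0.5506, -0.0515, 0.1409]
eef_rot: [0.924, 0.382, -0.0, 0.0]
ft_force: [2.5, -0.5, -5.8]
width: 0.0201
grip_force: 30.0
```

```bash
python3 d.py
```

```text
t 8.1 ee [ 0.5506 -0.0515  0.1409] f [ 2.4585 -0.4794 -5.8368] y ang -0.7864840782887591 w 0.02014447365276271 29.95146936737001
```

>>> jog_arm(motion=[{"x":-0.003, "z":0.001, "finger_gap":0.01}, {"x":-0.006, "z":0.0015, "finger_gap":0.01}, {"x":-0.009, "z":0.002, "finger_gap":0.01}, {"x":-0.009, "z":0.002, "finger_gap":0.01}])

```text
time: 8.5
ee_pos: [0.5455, -0.0571, 0.1403]
eef_rot: [0.924, 0.383, 0.001, 0.001]
ft_force: [3.7, 2.3, 5.9]
width: 0.0202
grip_force: 30.1
```

```bash
python3 d.py .5471,-.0555,.140
```

Run:
```python
from h import *
c=r.camera("scene"); save(c,"pics/j.png",(260,40,360,140),5)
```

```text
t 8.5 ee [ 0.5455 -0.0571  0.1403] f [3.6758 2.2516 5.9463] y ang -0.7856284756174242 w 0.020248901140756847 30.077187325805426
.5471,-.0555,.140 [ 0.0022 -0.      0.0003]
```

View pics/j.png

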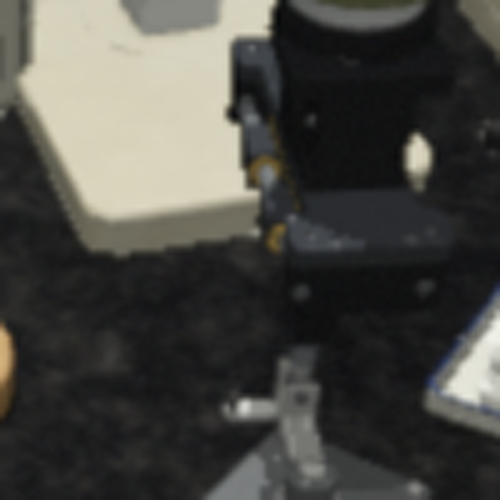

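>>> jog_arm(motion=[{"x":-0.003, "z":-0.001, "finger_gap":0.01}, {"x":-0.006, "y":-0.0003, "z":-0.001, "finger_gap":0.01}, {"x":-0.009, "y":-0.0007, "z":-0.001, "finger_gap":0.01}, {"x":-0.0119, "y":-0.0012, "z":-0.001, "finger_gap":0.01}, {"x":-0.0148, "y":-0.0019, "z":-0.001, "finger_gap":0.01}, {"x":-0.0177, "y":-0.0027, "z":-0.001, "finger_gap":0.01}, {"x":-0.0177, "y":-0.0027, "z":-0.001, "finger_gap":0.01}])

```text
time: 9.25
ee_pos: [0.5302, -0.0673, 0.1404]
eef_rot: [0.924, 0.383, 0.001, -0.0]
ft_force: [2.8, 4.3, 1.7]
width: 0.0202
grip_force: 30.1
```

```bash
python3 d.py
```

Run:
```python
from d import *
c=r.camera("top");c=r.camera("scene")
for l in("handle_hinge","jaw_front"):print([(np.array(d["position"])*[512,384],d["p"]) for d in r.recognise("scene",l)],[(np.array(d["position"])*[512,384],d["p"]) for d in r.recognise("top",l)])
print(M.inv().apply(s["ft_force"]))
```

```text
t 9.25 ee [ 0.5302 -0.0673  0.1404] f [2.8335 4.3174 1.68  ] y ang -0.7853208477906624 w 0.020206683411148143 30.056805526837707
[(array([324.4032, 126.4128]), 0.51)] [(array([345.9072, 208.0128]), 0.6)]
[(array([305.1008, 170.9184]), 0.76)] [(array([313.088 , 210.5856]), 0.85)]
[ 5.0585 -1.0484 -1.6743]
```

Create w.py:
```python
from d import *
A=np.array([.5047,-.0131]); v=s["ee_pos"][:2]-A; al=np.arctan2(v[1],v[0]); 
t=np.array([np.sin(al),-np.cos(al)]); F=s["ft_force"]
print("t",s["time"],"crank %.3f r %.4f z %.4f Ftan %.1f Frad %.1f Fz %.1f w %.4f"%(-.1235-al%(-2*np.pi),np.hypot(*v),s["ee_pos"][2],-F[:2]@t,F[:2]@v/np.hypot(*v),F[2],s["width"]))
for k in map(float,sys.argv[1:]): print(k,(delta([*(A+.06*np.array([np.cos(al-k),np.sin(al-k)])),.1405])*1000).round(1))
```

```bash
python3 w.py .1 .2 .3 .4 .5 .6 .7
```

```text
t 9.55 crank 1.007 r 0.0601 z 0.1403 Ftan 3.9 Frad -3.2 Fz 4.2 w 0.0203
0.1 [-5.5 -2.4 -0.2]
0.2 [-10.8  -5.3  -0.2]
0.3 [-15.7  -8.6  -0.2]
0.4 [-20.3 -12.5  -0.2]
0.5 [-24.5 -16.7  -0.3]
0.6 [-28.3 -21.4  -0.3]
0.7 [-31.6 -26.5  -0.3]
```

>>> jog_arm(motion=[{"x":-0.0055, "y":-0.0024, "finger_gap":0.01}, {"x":-0.0108, "y":-0.0053, "finger_gap":0.01}, {"x":-0.0157, "y":-0.0086, "finger_gap":0.01}, {"x":-0.0203, "y":-0.0125, "finger_gap":0.01}, {"x":-0.0245, "y":-0.0167, "finger_gap":0.01}, {"x":-0.0283, "y":-0.0214, "finger_gap":0.01}, {"x":-0.0283, "y":-0.0214, "finger_gap":0.01}])

```text
time: 10.25
ee_pos: [0.4952, -0.0721, 0.1403]
eef_rot: [0.924, 0.383, 0.001, 0.0]
ft_force: [2.2, 6.2, 3.2]
width: 0.0202
grip_force: 30.1
```

```bash
python3 w.py .1 .2 .3 .4 .5 .6 .7
```

```text
t 10.25 crank 1.608 r 0.0597 z 0.1403 Ftan 1.2 Frad -6.5 Fz 3.2 w 0.0202
0.1 [-3.5 -4.9 -0.2]
0.2 [ -6.2 -10.2  -0.2]
0.3 [ -8.4 -15.8  -0.2]
0.4 [-10.1 -21.6  -0.2]
0.5 [-11.1 -27.5  -0.2]
0.6 [-11.5 -33.4  -0.2]
0.7 [-11.4 -39.4  -0.2]
```

```bash
sed -i 's/\*(A+\.06/*(A+[0,.002]+.06/' w.py; python3 w.py .1 .2 .3 .4
```

```text
t 10.25 crank 1.608 r 0.0597 z 0.1403 Ftan 1.2 Frad -6.5 Fz 3.2 w 0.0202
0.1 [-2.1 -6.3 -0.2]
0.2 [ -4.8 -11.6  -0.2]
0.3 [ -7.  -17.2  -0.2]
0.4 [ -8.6 -23.   -0.2]
```

>>> jog_arm(motion=[{"x":-0.002, "y":-0.0035, "finger_gap":0.01}, {"x":-0.0025, "y":-0.0063, "finger_gap":0.01}, {"x":-0.0036, "y":-0.009, "finger_gap":0.01}, {"x":-0.0048, "y":-0.0116, "finger_gap":0.01}, {"x":-0.006, "y":-0.0144, "finger_gap":0.01}, {"x":-0.007, "y":-0.0172, "finger_gap":0.01}])

```text
time: 10.85
ee_pos: [0.479, -0.0663, 0.1404]
eef_rot: [0.924, 0.382, 0.001, 0.001]
ft_force: [7.7, 1.3, -0.2]
width: 0.0203
grip_force: 30.0
```

```bash
python3 w.py .1 .2 .3 .4
```

Run:
```python
from d import *
c=r.camera("top");c=r.camera("scene")
for l in("jaw_front","handle_hinge"):print([(np.array(d["position"])*[512,384],d["p"]) for d in r.recognise("scene",l)],[(np.array(d["position"])*[512,384],d["p"]) for d in r.recognise("top",l)])
save(c,"pics/k.png",(250,70,350,230),3.7)
```

```text
t 10.85 crank 1.897 r 0.0591 z 0.1404 Ftan 6.4 Frad -4.5 Fz -0.2 w 0.0203
0.1 [-1.2 -6.9 -0.1]
0.2 [ -2.3 -12.8  -0.1]
0.3 [ -2.8 -18.7  -0.1]
0.4 [ -2.7 -24.7  -0.2]
[(array([304.4864, 176.6016]), 0.94)] [(array([306.176 , 209.8944]), 0.71)]
[(array([267.4176, 152.9856]), 0.68), (array([333.7216, 130.4064]), 0.67)] [(array([349.7984, 208.5888]), 0.61)]
```

View pics/k.png

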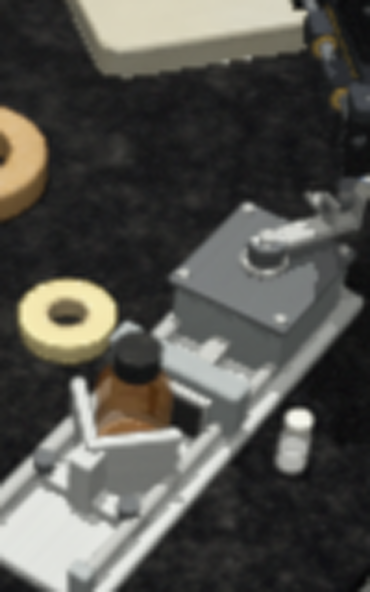

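The crop shows the jaw advanced and the pad at (190,400) close to the amber bottle at (135,390). The crank arm points toward the handle at right, and the vial and tape are untouched. From here I take smaller steps and watch the force.

>>> jog_arm(motion=[{"x":-0.0005, "y":-0.003, "finger_gap":0.01}, {"x":-0.0012, "y":-0.006, "finger_gap":0.01}, {"x":-0.0018, "y":-0.009, "finger_gap":0.01}, {"x":-0.0022, "y":-0.012, "finger_gap":0.01}])

```text
time: 11.55
ee_pos: [0.469, -0.0598, 0.1404]
eef_rot: [0.924, 0.382, 0.001, 0.001]
ft_force: [7.0, -1.3, 0.0]
width: 0.0202
grip_force: 30.0
```

```bash
python3 w.py .1 .15 .2
```

```text
t 11.55 crank 2.100 r 0.0588 z 0.1404 Ftan 6.4 Frad -3.3 Fz 0.0 w 0.0202
0.1 [-0.3 -7.2 -0.1]
0.15 [ -0.3 -10.2  -0.1]
0.2 [ -0.2 -13.2  -0.1]
```

>>> jog_arm(motion=[{"x":-0.0002, "y":-0.0035, "finger_gap":0.01}, {"x":-0.0003, "y":-0.007, "finger_gap":0.01}, {"x":-0.0003, "y":-0.007, "finger_gap":0.01}])

```text
time: 11.85
ee_pos: [0.4634, -0.0549, 0.1404]
eef_rot: [0.924, 0.382, 0.001, 0.001]
ft_force: [5.5, -0.2, 1.2]
width: 0.0205
grip_force: 30.0
```

```bash
python3 w.py .1 .15 .2
```

```text
t 11.85 crank 2.226 r 0.0587 z 0.1404 Ftan 4.0 Frad -3.7 Fz 1.2 w 0.0205
0.1 [ 0.4 -7.4 -0.1]
0.15 [  0.7 -10.4  -0.1]
0.2 [  1.3 -13.3  -0.1]
```

>>> jog_arm(motion=[{"y":-0.003, "finger_gap":0.01}, {"x":0.0002, "y":-0.006, "finger_gap":0.01}, {"x":0.0003, "y":-0.006, "finger_gap":0.01}])

```text
time: 12.15
ee_pos: [0.4596, -0.0507, 0.1404]
eef_rot: [0.924, 0.382, 0.001, 0.001]
ft_force: [5.2, -1.3, -0.1]
width: 0.02
grip_force: 30.0
```

```bash
python3 w.py .1 .15 .2
```

```text
t 12.15 crank 2.323 r 0.0587 z 0.1404 Ftan 4.3 Frad -3.2 Fz -0.1 w 0.0200
0.1 [ 1.  -7.5 -0.1]
0.15 [  1.6 -10.4  -0.1]
0.2 [  2.4 -13.3  -0.1]
```

>>> jog_arm(motion=[{"x":0.0003, "y":-0.003, "finger_gap":0.01}, {"x":0.001, "y":-0.0065, "finger_gap":0.01}])

```text
time: 12.35
ee_pos: [0.4561, -0.0462, 0.1404]
eef_rot: [0.924, 0.382, 0.001, 0.002]
ft_force: [8.6, -4.4, -1.8]
width: 0.0199
grip_force: 30.0
```

```bash
python3 w.py .1 .15 .2
```

```text
t 12.35 crank 2.420 r 0.0588 z 0.1404 Ftan 8.5 Frad -4.7 Fz -1.8 w 0.0199
0.1 [ 1.6 -7.5 -0.1]
0.15 [  2.5 -10.3  -0.1]
0.2 [  3.6 -13.1  -0.1]
```

>>> jog_arm(motion=[{"x":0.0008, "y":-0.003, "finger_gap":0.01}, {"x":0.0018, "y":-0.0065, "finger_gap":0.01}])

```text
time: 12.55
ee_pos: [0.4529, -0.0408, 0.1405]
eef_rot: [0.924, 0.382, 0.001, 0.002]
ft_force: [9.3, -6.6, -2.5]
width: 0.0203
grip_force: 30.0
```

```bash
python3 w.py .1 .15 .2
```

```text
t 12.55 crank 2.527 r 0.0587 z 0.1405 Ftan 10.2 Frad -5.1 Fz -2.5 w 0.0203
0.1 [ 2.2 -7.4 -0.1]
0.15 [  3.4 -10.2  -0.1]
0.2 [  4.8 -12.8  -0.1]
```

>>> jog_arm(motion=[{"x":0.0007, "y":-0.0025, "finger_gap":0.01}, {"x":0.0009, "y":-0.003, "finger_gap":0.01}])

```text
time: 12.75
ee_pos: [0.4515, -0.0381, 0.1406]
eef_rot: [0.924, 0.382, 0.001, 0.002]
ft_force: [8.8, -7.3, -1.1]
width: 0.02
grip_force: 30.0
```

```bash
python3 w.py .05 .1
```

Run:
```python
from d import *
c=r.camera("scene"); save(c,"pics/l.png",(250,70,350,230),3.7)
for l in("jaw_front","bottle"):print([(np.array(d["position"])*[512,384],d["p"]) for d in r.recognise("scene",l)])
```

```bash
python3 w.py
```

```text
t 12.75 crank 2.579 r 0.0588 z 0.1406 Ftan 10.3 Frad -4.8 Fz -1.1 w 0.0200
0.05 [ 1.4 -4.6  0.1]
0.1 [ 2.6 -7.4  0.1]
[(array([305.7152, 177.4848]), 0.85)]
[(array([283.6992, 174.2976]), 0.93), (array([222.976, 221.184]), 0.81)]
t 12.9 crank 2.577 r 0.0589 z 0.1406 Ftan 10.3 Frad -4.3 Fz 0.4 w 0.0200
```

View pics/l.png

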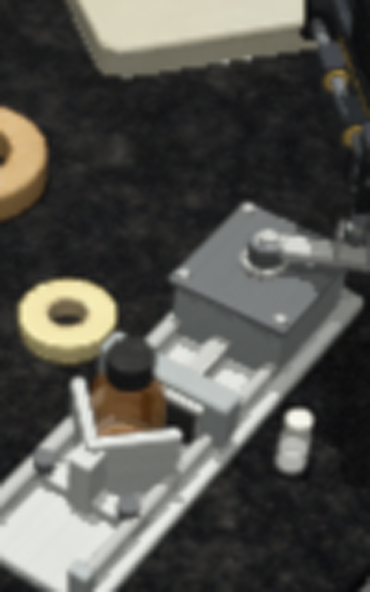

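The crop shows the pad at (180,420) against the bottle at (130,395), which is seated in the V, and the force is rising. I add one small step.

>>> jog_arm(motion=[{"x":0.0007, "y":-0.002, "finger_gap":0.01}, {"x":0.0011, "y":-0.0035, "finger_gap":0.01}])

```text
time: 13.1
ee_pos: [0.45, -0.0353, 0.1406]
eef_rot: [0.924, 0.381, 0.001, 0.002]
ft_force: [9.9, -6.7, -1.1]
width: 0.0203
grip_force: 30.0
```

```bash
python3 w.py .05 .1
```

```text
t 13.1 crank 2.633 r 0.0590 z 0.1406 Ftan 9.9 Frad -6.7 Fz -1.1 w 0.0203
0.05 [ 1.7 -4.5  0.1]
0.1 [ 3.1 -7.2  0.1]
```

>>> jog_arm(motion=[{"finger_gap":0.01}])

```text
time: 13.2
ee_pos: [0.4499, -0.0351, 0.1406]
eef_rot: [0.924, 0.381, 0.001, 0.002]
ft_force: [9.9, -6.8, -1.2]
width: 0.0201
grip_force: 30.0
```

```bash
python3 w.py
```

```text
t 13.2 crank 2.637 r 0.0590 z 0.1406 Ftan 9.9 Frad -6.6 Fz -1.2 w 0.0201
```

```bash
sed -i 's/A+\[0,.002\]/A+[.003,.002]/' w.py; python3 w.py 0 .03 .06
```

```text
t 13.2 crank 2.637 r 0.0590 z 0.1406 Ftan 9.9 Frad -6.6 Fz -1.2 w 0.0201
0.0 [2.7 0.3 0.1]
0.03 [ 3.4 -1.3  0.1]
0.06 [ 4.2 -2.9  0.1]
```

>>> jog_arm(motion=[{"x":0.001, "y":0.001, "finger_gap":0.01}, {"x":0.002, "y":0.001, "finger_gap":0.01}, {"x":0.002, "y":0.001, "finger_gap":0.01}])

```text
time: 13.5
ee_pos: [0.4508, -0.0348, 0.1405]
eef_rot: [0.924, 0.381, -0.0, 0.002]
ft_force: [1.4, -8.2, 5.0]
width: 0.0201
grip_force: 30.0
```

```bash
python3 w.py 0 .03 .06
```

```text
t 13.5 crank 2.635 r 0.0581 z 0.1405 Ftan 8.1 Frad 1.8 Fz 5.0 w 0.0201
0.0 [ 1.8 -0.1 -0. ]
0.03 [ 2.5 -1.7 -0. ]
0.06 [ 3.3 -3.3 -0. ]
```

>>> jog_arm(motion=[{"x":0.0005, "y":-0.0012, "finger_gap":0.01}, {"x":0.001, "y":-0.0024, "finger_gap":0.01}])

```text
time: 13.7
ee_pos: [0.4501, -0.0331, 0.1405]
eef_rot: [0.925, 0.381, 0.0, 0.003]
ft_force: [3.9, -11.2, 3.1]
width: 0.0206
grip_force: 30.0
```

```bash
python3 w.py 0 .03 .06
```

```text
t 13.7 crank 2.667 r 0.0582 z 0.1405 Ftan 11.8 Frad 0.2 Fz 3.1 w 0.0206
0.0 [ 1.9 -0.1  0. ]
0.03 [ 2.7 -1.7  0. ]
0.06 [ 3.5 -3.3  0. ]
```

>>> jog_arm(motion=[{"x":-0.0004, "y":0.0008, "finger_gap":0.01}, {"x":-0.0004, "y":0.0008, "finger_gap":0.01}])

```text
time: 13.9
ee_pos: [0.4501, -0.0332, 0.1405]
eef_rot: [0.924, 0.381, -0.0, 0.002]
ft_force: [2.0, -8.3, 5.0]
width: 0.0201
grip_force: 30.0
```

```bash
python3 w.py
```

```text
t 13.9 crank 2.665 r 0.0582 z 0.1405 Ftan 8.5 Frad 1.0 Fz 5.0 w 0.0201
```

>>> jog_arm(motion=[{"finger_gap":0.045}, {"finger_gap":0.045}, {"finger_gap":0.045}, {"finger_gap":0.045}, {"z":-0.02, "finger_gap":0.045}, {"z":-0.05, "finger_gap":0.045}, {"z":-0.09, "finger_gap":0.045}, {"z":-0.09, "finger_gap":0.045}])

```text
time: 14.7
ee_pos: [0.4517, -0.0298, 0.2343]
eef_rot: [0.924, 0.383, 0.003, 0.002]
ft_force: [0.2, -0.1, 0.1]
width: 0.0449
grip_force: 0.0
```

```bash
python3 w.py
```

```text
t 14.7 crank 2.712 r 0.0555 z 0.2343 Ftan 0.2 Frad -0.1 Fz 0.1 w 0.0449
```

>>> jog_arm(motion=[{"x":-0.03, "y":0.03, "z":-0.02, "finger_gap":0.045}, {"x":-0.06, "y":0.06, "z":-0.04, "finger_gap":0.045}, {"x":-0.09, "y":0.09, "z":-0.06, "finger_gap":0.045}, {"x":-0.12, "y":0.12, "z":-0.06, "finger_gap":0.045}, {"x":-0.12, "y":0.14, "z":-0.06, "finger_gap":0.045}, {"x":-0.12, "y":0.14, "z":-0.06, "finger_gap":0.045}])

```text
time: 15.3
ee_pos: [0.4637, -0.2162, 0.2885]
eef_rot: [0.925, 0.381, -0.0, -0.001]
ft_force: [0.3, 0.8, -0.6]
width: 0.0448
grip_force: 0.0
```

Create v.py:
```python
from d import *
P={}
for n in("scene","top"):
    c=P[n]=r.camera(n)
    for l in("handle_ball","handle_hinge","jaw_front","bottle"): print(n,l,[(np.array(d["position"])*[512,384],round(d["p"],2)) for d in r.recognise(n,l)])
    for l in ("fold_handle","crank","handle_ball"):
        for d in r.regions_of(n,l)[:2]:
            y,x=np.nonzero(d["pixels"]); print(l,d["p"],len(x),x.min(),x.max(),y.min(),y.max())
    for cr in(2.4,2.67):
        a=-.1235-cr; h=np.array([.5047+.06*np.cos(a),-.0131+.06*np.sin(a),.103])
        u=np.array([-np.sin(a),np.cos(a),0])
        print(n,cr,"hinge",proj(c,h),"ball up",proj(c,h+[0,0,.056]),"ball at 1.3",proj(c,h+.056*(np.cos(1.3)*u+np.sin(1.3)*np.array([0,0,1]))))
```

```bash
python3 v.py
```

```text
scene handle_ball [(array([285.2864, 176.2944]), 0.56), (array([348.8768, 123.8016]), 0.55), (array([341.1968, 132.096 ]), 0.39)]
scene handle_hinge [(array([342.1184, 133.7856]), 0.92)]
scene jaw_front [(array([308.224 , 179.7888]), 0.65), (array([131.584 , 291.9168]), 0.47)]
scene bottle [(array([223.5904, 221.9904]), 0.86), (array([285.0816, 174.4128]), 0.64)]
fold_handle 0.6 131 344 353 114 136
crank 0.92 382 317 353 114 143
handle_ball 0.56 174 344 354 113 136
handle_ball 0.38 463 316 354 114 143
scene 2.4 hinge [346.3449 132.0309] ball up [350.1428 114.5914] ball at 1.3 [349.6422 111.5392]
scene 2.67 hinge [345.8193 136.0456] ball up [349.6349 118.5967] ball at 1.3 [350.7812 115.6858]
top handle_ball [(array([357.9904, 224.1024]), 0.59), (array([311.296 , 236.0064]), 0.55), (array([154.0096, 175.9872]), 0.48)]
top handle_hinge [(array([353.5872, 217.8816]), 0.83)]
top jaw_front [(array([304.384 , 210.7008]), 0.64)]
top bottle [(array([228.096 , 193.8048]), 0.84), (array([285.696, 206.4  ]), 0.59), (array([310.9888, 237.3888]), 0.55)]
crank 0.6 258 343 367 204 230
handle_ball 0.52 39 356 364 221 226
top 2.4 hinge [359.5252 223.1584] ball up [365.5982 220.3881] ball at 1.3 [369.9392 217.703 ]
top 2.67 hinge [354.4353 225.3443] ball up [360.2263 222.6949] ball at 1.3 [365.2695 221.3648]
```

```bash
python3 -c "
from bench import r
print(r.close_job())"
```

```text
the job is handed in; nothing more can be done
None
```

I handed the job in at about 15.5 s: by feel, the clamp holds the amber bottle home in the V stop at about 16 N; from the images, the handle stands upright and released; `close_job` returned no verdict.

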